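Fit the ring support to the lab stand

ROBOT

A 7-joint arm with a two-finger parallel gripper is mounted at the origin on the work surface. World frame = base frame: x ahead of the robot, y to its left, z up, the work surface at z = 0. Lengths are in m, angles in rad, forces in N, time in s.
With the tool pointing down it reaches from about 0.4 to 0.875 m from the base axis. Payload 19.3 kg.
Tool frame: the origin (TCP) lies at the very end of the fingers, on their centre line; the grasp point (between the pads) lies 19 mm behind it; z points along the fingers, y is the line along which they close (so a half turn about z gives the same grasp; the last joint's range is limited). The gripper opens to 85 mm and grips with 20 to 120 N. Pads are 22 mm wide; open, the fingers measure 114 mm over their backs; the gripper's body (76 mm by 85 mm) begins 54 mm behind the grasp point. The pads swing forward as they close: fully open they stand 13 mm farther back than shut.
Start: joints at [-1.315, 0.521, -0.036, 1.599, 0.021, 1.021, -0.113], TCP at [0.2, 0.592, 0.231] pointing down, gripper open.
Joint ranges: [-2.91, 2.91], [-0.3, 2.13], [-1.5, 1.42], [0.17, 2.43], [-1.26, 4.41], [0.16, 1.93], [-2.52, 2.52]. Speed limits (rad/s): [1.89, 1.89, 2.39, 2.39, 3.01, 3.01, 3.01].

INTERFACE

Orientations are given as [roll, pitch, yaw] about the fixed x, y, z axes, in that order (R = Rz(yaw) Ry(pitch) Rx(roll)).
In Python, from workcell import monitor, optics, workorder gives the robot as it stands.
- The arm moves only by the tool apply_moves, never from a script. Its arguments are lists of equal length, an entry for each row: "linear": the shift along the tool's x, y, z each as a share of 0.1 m, from -1 to 1, a list of three; "delta_rot": the turn, a rotation vector about the tool's x, y, z each as a share of 120 degrees, from -1 to 1, a list of three. A call has exactly 5 rows; each row is the pose to reach, as a shift and turn from the pose commanded when the call began, along the tool's axes at that moment; what a row does not reach only later rows make up. A row lasts 1/12 s, in which the tool goes at most 41.7 mm and 7.16 degrees, less where a joint would pass 70% of its speed; a pose out of reach is approached as far as the arm can. A call with a number of a shift or a turn outside -1 to 1 is refused whole. A call with a gripper value outside its range is refused whole. "gripper" is the opening, from -1 (shut) to 1 (fully open), set as the call begins (left out, the last holds). The fingers move at their own pace and stop on an object; "force" is the grip in N (left out, the last holds). Time passes only in rows, so rows that repeat a pose let the fingers close, or fill a call up. It gives the time, the measured TCP pose, the force, the opening and the grip force at its end, in the units of the state.
- monitor.observe(): the state, without advancing time (a new reading comes with each control period).
- optics.grab_frame(name): name is "side" or "top" or "wrist"; returns (picture, depth): 480x640x3 uint8, red, green, blue; 480x640 float32, m along the optical axis (not along the pixel's ray), 0 where there is no reading.
- optics.camera_info(name): a dict with "fx", "fy", "cx", "cy" (pixels), "D" ([k1, k2, p1, p2, k3] as OpenCV has them; the pictures are not rectified), "rvec" (rotation vector, rad) and "tvec" (3), from world to camera coordinates, as OpenCV has them; the wrist camera has in their place "T_tool_cam" (4x4, takes a point from camera to tool coordinates, whose origin is the TCP and whose axes are the flange's). Camera axes: x right, y down, z forward; pixel columns grow to the right and rows downward; lengths in m; the calibration is good to about 2 mm. A picture is of the moment at which its call begins: read the wrist's pose just before it. camera_info takes no time and is no camera call.
- workorder.job_done(): hands the job in; it is judged then, once.
The state is a dict: "clock": time; "qpos": joint angles; "qd": joint speeds; "joint_efforts": joint torques, N m; "position": TCP position; "tool_rot": TCP orientation; "force": force on the tool from outside, world axes, zero at the start; "moment": the same for the moment, N m; "grip_width": finger opening in m; "finger_force": force on a finger pad.
Only numpy, scipy, OpenCV 4.12 (cv2) and the standard library are available. Lean on these libraries where they do the work, as an engineer would, in place of code of your own. Each camera call takes 0.05 s, during which the arm holds its last target. There are 200 camera calls.

TASK

The ring support lies with its green ring end under the clear bench riser. Fit it to the stand: pass its plain rod end through the hole in the blue boss head, from the side where the beaker stands, fully home until the brass stop bar rests against the boss, and leave the ring level above the beaker. Leave the beaker and everything else standing where it is.

Things in the scene. Friction and masses are not known exactly. Their poses are not given: they have to be found in the camera images.
- ring_support: ring support, 0.16 to 0.28 kg, 198 long: steel rod 12 thick, brass stop bar (30 wide, 16 high) across it, green ring at one end. Origin on the rod's axis, mid-handle, about the centre of mass; +x to the plain end, z up. Plain rod x = 46 to 101 mm, stop bar 38 to 46, handle -37 to 38, ring -97 to -37. Lying on ring and bar, the rod's axis is 8 mm above the bench
- rod_tip (a point): tip of the ring support's plain rod end, on the axis, 101 mm from its origin; the last 5 mm taper. At the start only some 50 to 65 mm of the plain end sticks out from under the riser's front edge
- rod_stop (a point): centre of the stop bar's face that looks to the plain end (x = 46 mm on the ring support)
- ring_center (a point): centre of the green ring: outside diameter 60, hole 48, 16 mm high; 67 mm from the ring support's origin
- stand: fixed stand: grey base plate (x -205 to 45, y -65 to 65, 12 mm high), steel post 12 mm thick at x = 0, y = 27 mm, 186 mm high, and on it a blue boss head (x -18 to 18, y -18 to 38, 34 mm high). Origin on the bench straight below the middle of the hole, which runs along x through the boss, 14.5 mm in diameter, its axis 130 mm above the bench. The rod goes in from the -x (beaker) side
- boss_mouth (a point): centre of the hole's mouth, on the boss's -x face (the side of the beaker), with a 2 mm chamfer; axes as the stand's
- boss_exit (a point): centre of the hole's other end, on the boss's +x face, 36 mm further; axes as the stand's
- beaker: loose glass beaker, 60 mm across at the rim, 65 mm high, standing on the stand's base plate under the place of the ring (131 mm before the middle of the hole). Origin at the centre of its underside
- riser: fixed low bench riser: clear top 170 (x) x 240 (y) mm, underside 50 and upper side 56 mm above the bench, blue side walls 6 mm thick along its two ends in y; open at the front (-x) and the back. Origin on the bench below its centre; the front edge is at x = -85 mm
- jar: amber jar, 48 mm across, 75 mm high, on the riser; origin at its underside
- tip_box: orange box 60 x 90 x 45 mm, on the riser; origin at its underside
- reagent: amber jar with red cap, 60 mm across, 85 mm high, on the bench; origin at its underside
- mug: blue-white cup, 80 mm across, 85 mm high, on the bench; origin at its underside
- cream_jar: white jar with blue cap, 70 mm across, 70 mm high; origin at its underside
Mind the look-alikes: they are no part of the job. What is shaped like the beaker but turquoise is not meant.

How it is judged:
By the outcome, as a careful person would: the job done as asked, in the order asked, and still so for the second after the job is handed in, with the robot touching nothing.
It also fails if it takes over 54 s, if anything falls off the work surface, if the arm or the gripper's body presses on something with over 40 N, if the wrist force passes 120 N, or if a joint passes its speed limit or range.

## Working session

There is one attempt and no reset: what is moved stays moved. The work goes in short steps, Python scripts to look and compute and a tool call to move; the robot and the scene stay as the last step left them, time stands still between calls to the robot, and variables do not carry over. Pictures are saved under pics/ and viewed, at most 10 in all, crops included, and the job is handed in when it is done.

Besides the shell and the picture viewer there is one more tool, called after "Call:" as name(argument=value, ...) on one line, values as JSON. apply_moves: Moves the arm, as the interface text tells. Its arguments: {"type":"object","properties":{"linear":{"type":"array"},"delta_rot":{"type":"array"},"gripper":{"type":"number"},"force":{"type":"number"}},"required":["linear","delta_rot"]}

```bash
ls; mkdir -p pics; python3 - <<'E'
from workcell import monitor, optics
import cv2, numpy as np
s=monitor.observe(); print(s)
for n in ["side","top"]:
    im,d=optics.grab_frame(n); np.savez(f"pics/{n}0.npz",im=im,d=d)
    cv2.imwrite(f"pics/{n}0.png",im[:,:,::-1]); print(n,optics.camera_info(n))
print(optics.camera_info("wrist"))
E
```

```text
pics
{'clock': 0.0, 'qpos': array([-1.31517591,  0.522018  , -0.03633149,  1.60003627,  0.02119033,
        1.02107009, -0.11278936]), 'qd': array([ 1.48815205e-03, -3.98672764e-05,  1.04767523e-03,  3.50579151e-04,
       -7.69442369e-04, -3.19574042e-04,  1.82901528e-03]), 'joint_efforts': array([ 8.36586732e-04, -9.27112126e+01,  1.98036902e+00, -3.69932449e+01,
        1.78753672e-02,  8.10277619e-03, -1.23257496e-05]), 'position': array([0.19997359, 0.59177839, 0.23071307]), 'tool_rot': array([-3.14044780e+00,  7.15554730e-05,  2.81577195e+00]), 'force': array([ 0.11245779, -0.07123993, -0.42931616]), 'moment': array([-0.00084777, -0.03490937,  0.03150216]), 'finger_force': 0.0, 'grip_width': 0.08535987954796534}
side {'fx': 597.0159350121083, 'fy': 597.0159350121083, 'cx': 332.1150671239753, 'cy': 251.3714556366843, 'D': array([0.06180968, 0.        , 0.        , 0.        , 0.        ]), 'rvec': array([ 2.1940135 , -0.50048587,  0.21926663]), 'tvec': array([-0.4832831 ,  0.23403976,  1.35225638])}
top {'fx': 440.80537742629974, 'fy': 440.80537742629974, 'cx': 317.3052167870792, 'cy': 237.47038167637638, 'D': array([-0.03505588,  0.        ,  0.        ,  0.        ,  0.        ]), 'rvec': array([ 2.13467316, -2.11229678,  0.19161055]), 'tvec': array([-0.00631331,  0.54379074,  0.98423825])}
{'fx': 405.075949967253, 'fy': 405.075949967253, 'cx': 309.4937879911736, 'cy': 241.69576640980705, 'D': array([-0.04762638,  0.        ,  0.        ,  0.        ,  0.        ]), 'T_tool_cam': array([[-1.07777648e-03, -9.63149029e-01, -2.68966144e-01,
         6.89191967e-02],
       [ 9.99996991e-01, -1.63074930e-03,  1.83250336e-03,
        -2.88096714e-04],
       [-2.20359018e-03, -2.68963360e-01,  9.63147888e-01,
        -1.43193403e-01],
       [ 0.00000000e+00,  0.00000000e+00,  0.00000000e+00,
         1.00000000e+00]])}
```

View pics/top0.png

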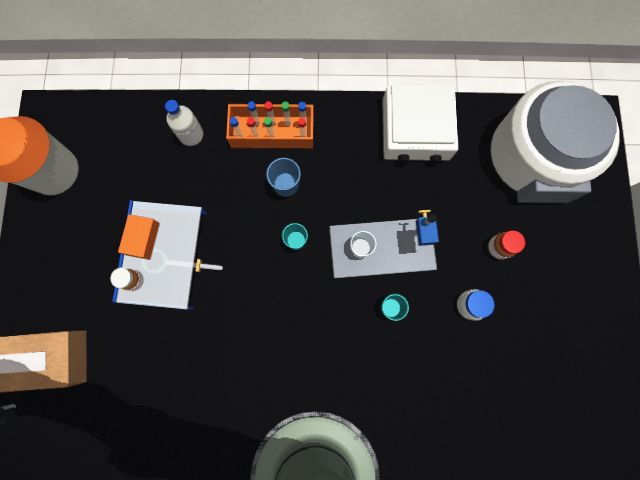

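View pics/side0.png

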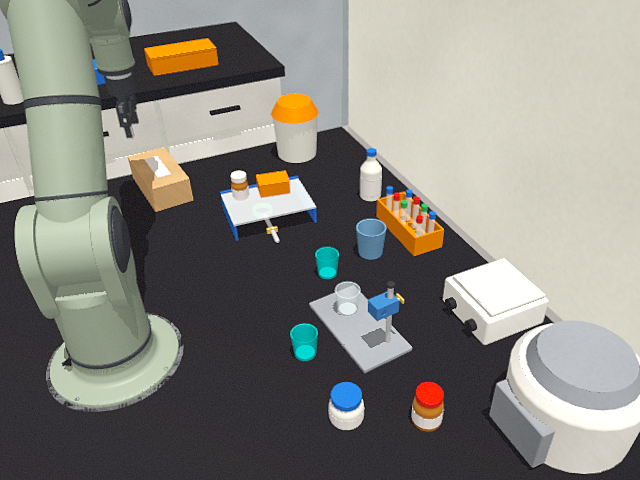

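The top view shows the ring support with its ring at (155,261), stop bar at (198,265) and tip at (222,268). The stand plate spans (330–437, 220–277), with the blue boss at (428,230). There are three beaker-shaped things: the clear one at (362,244), and turquoise ones at (294,236) and (395,307). The clear one is meant, because it stands on the base plate and isn't turquoise. The side view agrees: clear beaker at (347,298), boss at (383,305), rod at (272,232).

```bash
cat > h.py <<'E'
import numpy as np, cv2
from workcell import monitor, optics
from scipy.spatial.transform import Rotation as Rn
def cam(n,s=None):
    c=optics.camera_info(n); K=np.array([[c['fx'],0,c['cx']],[0,c['fy'],c['cy']],[0,0,1]])
    if n=='wrist':
        T=np.eye(4); T[:3,:3]=Rn.from_euler('xyz',s['tool_rot']).as_matrix(); T[:3,3]=s['position']
        M=np.linalg.inv(T@c['T_tool_cam']); return K,c['D'],M[:3,:3],M[:3,3]
    return K,c['D'],cv2.Rodrigues(c['rvec'])[0],np.array(c['tvec'])
def rays(C,px):
    K,D,R,t=C; u=cv2.undistortPoints(np.array(px,float).reshape(-1,1,2),K,D)[:,0]
    return -R.T@t, np.c_[u,np.ones(len(u))]@R
def plane(C,px,z):
    o,d=rays(C,px); return o+d*((z-o[2])/d[:,2])[:,None]
def proj(C,P):
    K,D,R,t=C; return cv2.projectPoints(np.array(P,float).reshape(-1,1,3),R,t,K,D)[0][:,0]
def mask_px(m,off=(0,0)):
    v,u=np.nonzero(m); return np.c_[u+off[0],v+off[1]]
def blob(m,roi):
    x0,y0,x1,y1=roi; mm=np.zeros_like(m,np.uint8); mm[y0:y1,x0:x1]=m[y0:y1,x0:x1]
    n,l,st,ce=cv2.connectedComponentsWithStats(mm); 
    return (l==1+np.argmax(st[1:,4])) if n>1 else mm>0
def rect(C,m,z):
    P=plane(C,mask_px(m),z)[:,:2]; return cv2.minAreaRect((P*1000).astype(np.float32))
E
python3 - <<'E'
from h import *
im=np.load('pics/top0.npz')['im']; C=cam('top')
hsv=cv2.cvtColor(im,cv2.COLOR_RGB2HSV); H,S,V=[hsv[...,i].astype(int) for i in range(3)]
blue=(H>95)&(H<125)&(S>120)&(V>60)
b=blob(blue,(400,195,460,260)); print('boss px',mask_px(b).min(0),mask_px(b).max(0),'rect z147',rect(C,b,.147))
grey=(S<60)&(V>70)&(V<200)
g=blob(grey,(320,205,450,290)); print('plate',rect(C,g,.012))
rod=(V>100); r=blob(rod,(203,255,235,280)); print('rod',mask_px(r).min(0),mask_px(r).max(0),rect(C,r,.008))
brass=(H>12)&(H<32)&(S>90)&(V>90); br=blob(brass,(190,250,215,280)); print('bar',br.sum(),rect(C,br,.014))
tq=(H>78)&(H<94)&(S>120)
for roi in [(270,215,320,260),(370,285,420,330)]:
    t=blob(tq,roi); print('tq',rect(C,t,.04))
gr=blob((V>150)&(S<40),(340,225,382,262)); print('beaker',rect(C,gr,.07))
print('riser corner top', plane(C,[[203,209],[189,308],[131,202],[114,303]],.056).round(3))
side=np.load('pics/side0.npz')['im']
a=cv2.resize(im[190:320,105:245],None,fx=3,fy=3,interpolation=cv2.INTER_CUBIC); 
c=cv2.resize(im[190:320,320:460],None,fx=3,fy=3,interpolation=cv2.INTER_CUBIC)
cv2.imwrite('pics/crop1.png',np.hstack([a[:,:395],c[:,:395]])[:,:,::-1])
E
```

```text
boss px [416 217] [438 244] rect z147 ((543.9878540039062, -234.80160522460938), (60.254581451416016, 44.39161682128906), 4.789942264556885)
plate ((528.5906372070312, -158.58970642089844), (129.47866821289062, 249.97987365722656), 5.28453254699707)
rod [203 264] [222 269] ((477.1059265136719, 252.7737579345703), (47.357032775878906, 10.846924781799316), 84.96320343017578)
bar 54 ((480.1039123535156, 287.4435119628906), (10.19829273223877, 29.405471801757812), 86.98775482177734)
tq ((548.8497924804688, 54.802955627441406), (62.76558303833008, 61.795108795166016), 0.5985742807388306)
tq ((385.18756103515625, -180.8485107421875), (62.507999420166016, 62.646419525146484), 44.82573318481445)
beaker ((528.563232421875, -100.33291625976562), (83.8802490234375, 95.59469604492188), 0.5764999389648438)
riser corner top [[0.609 0.271 0.056]
 [0.376 0.29  0.056]
 [0.624 0.445 0.056]
 [0.385 0.464 0.056]]
```

View pics/crop1.png

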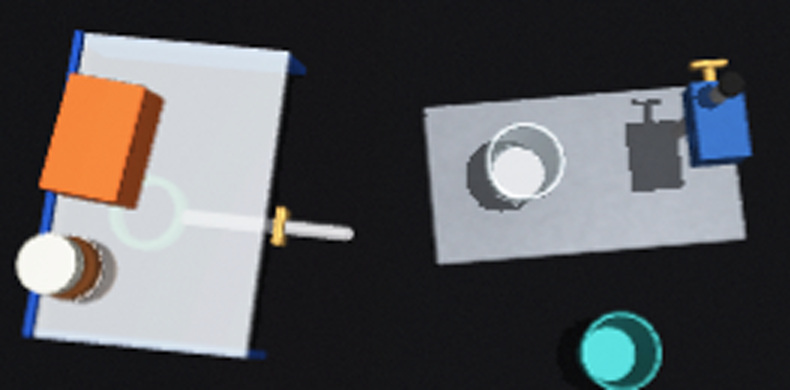

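The crop shows the ring support with its ring under the clear top and the bar at its front edge. The clear beaker stands on the grey plate, with its rim near (362,244) in the full image. The plate measures 129.5 × 250 mm against 130 × 250, and the bar lies 58 mm from the tip as it should, so the positions hold up. I'll now write a small planner that turns pose goals into call numbers.

```bash
cat >> h.py <<'E'
def plan(goals, start=None, lim=.095, rl=34):
    """goals: (x,y,z,yawdeg[,maxstep]); prints final-row numbers per call; keeps chain with rounding"""
    if start is None:
        s=monitor.observe(); p=np.array(s['position']); R=Rn.from_euler('xyz',s['tool_rot'])
    else: p=np.array(start[:3]); R=Rn.from_euler('xyz',[np.pi,0,np.radians(start[3])])
    for g in goals:
        gp=np.array(g[:3]); gR=Rn.from_euler('xyz',[np.pi,0,np.radians(g[3])])
        for k in range(20):
            d=R.inv().apply(gp-p); rv=(R.inv()*gR).as_rotvec()
            if np.abs(d).max()<1e-4 and np.linalg.norm(rv)<2e-3: break
            L=g[4] if len(g)>4 else lim
            f=min(1,L/max(np.abs(d).max(),1e-9)); fr=min(1,np.radians(rl)/max(np.linalg.norm(rv),1e-9))
            a=np.round(d*f/.1,3); b=np.round(rv*fr/np.radians(120),3)
            p=p+R.apply(a*.1); R=R*Rn.from_rotvec(b*np.radians(120))
            print('lin',a.tolist(),'rot',b.tolist(),'->',p.round(4),np.degrees(R.as_euler('xyz')).round(2))
E
python3 - <<'E'
from h import *
plan([(.477,.255,.11,85),(.477,.255,.05,85),(.477,.255,.003,85)])
E
```

```text
lin [-0.95, -0.591, 0.311] rot [-0.0, 0.0, 0.283] -> [0.271  0.5054 0.1998] [-1.7996e+02  3.0000e-02  1.2737e+02]
lin [-0.95, 0.034, 0.264] rot [-0.0, 0.0, 0.283] -> [0.3314 0.432  0.1734] [-1.7998e+02  5.0000e-02  9.3410e+01]
lin [-0.95, 0.691, 0.326] rot [-0.0, 0.0, 0.07] -> [0.406  0.3412 0.1409] [-1.7999e+02  5.0000e-02  8.5010e+01]
lin [-0.797, 0.782, 0.309] rot [-0.0, 0.0, 0.0] -> [0.477 0.255 0.11 ] [-1.7999e+02  5.0000e-02  8.5010e+01]
lin [0.001, 0.0, 0.6] rot [-0.0, 0.0, 0.0] -> [0.477 0.255 0.05 ] [-1.7999e+02  5.0000e-02  8.5010e+01]
lin [0.0, 0.0, 0.47] rot [-0.0, 0.0, 0.0] -> [0.477 0.255 0.003] [-1.7999e+02  5.0000e-02  8.5010e+01]
```

Call:
apply_moves(linear=[[-0.95,-0.59,0.2],[-0.95,-0.59,0.2],[-0.95,-0.59,0.2],[-0.95,-0.59,0.2],[-0.95,-0.59,0.2]], delta_rot=[[0,0,0.06],[0,0,0.12],[0,0,0.17],[0,0,0.23],[0,0,0.283]])

```text
clock: 0.52
position: [0.2727, 0.5041, 0.2111]
tool_rot: [-3.141, 0.001, 2.213]
force: [-1.1, 0.8, 1.1]
grip_width: 0.0854
finger_force: 0.0
```

Call:
apply_moves(linear=[[-0.95,0.034,0],[-0.95,0.034,0],[-0.95,0.034,0],[-0.95,0.034,0],[-0.95,0.034,0]], delta_rot=[[0,0,0.06],[0,0,0.12],[0,0,0.17],[0,0,0.23],[0,0,0.283]])

```text
clock: 0.93
position: [0.3324, 0.4313, 0.2113]
tool_rot: [-3.142, 0.0, 1.622]
force: [0.1, 0.6, -0.2]
grip_width: 0.0855
finger_force: 0.0
```

Call:
apply_moves(linear=[[-0.95,0.69,0],[-0.95,0.69,0],[-0.95,0.69,0],[-0.95,0.69,0],[-0.95,0.69,0]], delta_rot=[[0,0,0.02],[0,0,0.04],[0,0,0.06],[0,0,0.07],[0,0,0.07]])

```text
clock: 1.35
position: [0.4071, 0.34, 0.2112]
tool_rot: [3.141, 0.0, 1.479]
force: [-0.0, 1.8, 1.0]
grip_width: 0.0856
finger_force: 0.0
```

```bash
python3 - <<'E'
from h import *
s=monitor.observe(); print(s['clock'],s['position'],np.degrees(s['tool_rot']),s['qpos'].round(2))
plan([(.477,.255,.13,85),(.477,.255,.05,85),(.477,.255,.003,85)])
E
```

```text
1.35 [0.40711213 0.3400496  0.21124481] [1.79993900e+02 2.73109956e-02 8.47496727e+01] [-1.06  0.42  0.34  1.88 -0.18  0.87 -0.73]
lin [-0.783, 0.774, 0.813] rot [0.0, 0.0, -0.002] -> [0.477 0.255 0.13 ] [1.7999e+02 3.0000e-02 8.4990e+01]
lin [0.001, -0.0, 0.8] rot [0.0, 0.0, -0.0] -> [0.477 0.255 0.05 ] [1.7999e+02 3.0000e-02 8.4990e+01]
lin [0.0, -0.0, 0.47] rot [0.0, 0.0, -0.0] -> [0.477 0.255 0.003] [1.7999e+02 3.0000e-02 8.4990e+01]
```

Call:
apply_moves(linear=[[-0.783,0.774,0.813],[-0.783,0.774,0.813],[-0.783,0.774,0.813],[-0.783,0.774,0.813],[-0.783,0.774,0.813]], delta_rot=[[0,0,-0.002],[0,0,-0.002],[0,0,-0.002],[0,0,-0.002],[0,0,-0.002]])

```text
clock: 1.77
position: [0.4766, 0.2546, 0.128]
tool_rot: [-3.139, 0.003, 1.486]
force: [-0.3, 0.3, -0.3]
grip_width: 0.0854
finger_force: 0.0
```

```bash
python3 - <<'E'
from h import *
s=monitor.observe(); im,d=optics.grab_frame('wrist'); C=cam('wrist',s); cv2.imwrite('pics/w1.png',im[:,:,::-1]); np.savez('pics/w1.npz',im=im,d=d)
print(s['position'],np.degrees(s['tool_rot']))
dr=np.array([-.088,-.996]);o=np.array([.4839,.3298])
for x in (101,46,0): print(x,proj(C,[*(o+dr*x/1000),.008]).round(0))
hsv=cv2.cvtColor(im,cv2.COLOR_RGB2HSV); H,S,V=[hsv[...,i].astype(int) for i in range(3)]
r=blob((V>100)&(S<60),(200,60,440,330)); print(mask_px(r).min(0),mask_px(r).max(0),r.sum(),rect(C,r,.008))
plan([(.477,.255,.05,85),(.477,.255,.003,85)])
E
```

```text
[0.47661047 0.25464849 0.12795387] [-1.79878057e+02  1.62117831e-01  8.51297891e+01]
101 [[312. 270.]]
46 [[312. 190.]]
0 [[312. 117.]]
[200  60] [439 272] 34186 ((485.6241455078125, 295.20159912109375), (136.12225341796875, 156.9659423828125), 85.1083984375)
lin [-0.014, 0.012, 0.791] rot [-0.001, 0.001, 0.002] -> [0.477  0.2551 0.05  ] [ 1.7997e+02 -5.0000e-02  8.4980e+01]
lin [-0.001, 0.0, 0.47] rot [0.0, -0.0, -0.0] -> [0.477 0.255 0.003] [ 1.7997e+02 -5.0000e-02  8.4980e+01]
```

View pics/w1.png

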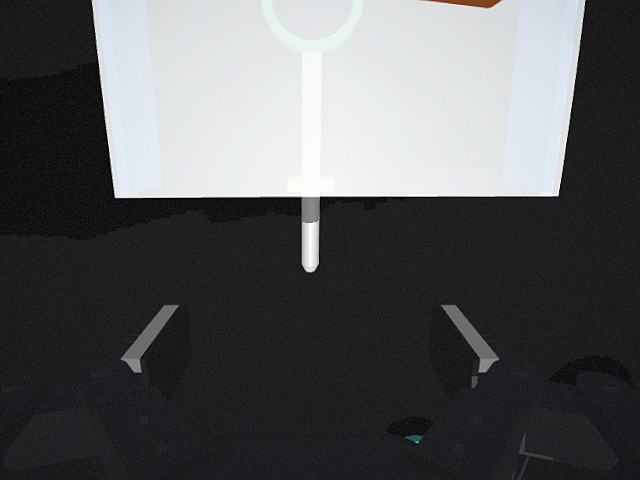

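The wrist view shows the rod at columns 302–320 with its tip at row 272. I predicted (312,270), so they agree within about 1 mm. Going down and gripping.

Call:
apply_moves(linear=[[0,0,0.8],[0,0,0.8],[0,0,0.8],[0,0,0.8],[0,0,0.8]], delta_rot=[[0,0,0],[0,0,0],[0,0,0],[0,0,0],[0,0,0]])

```text
clock: 2.23
position: [0.4767, 0.2583, 0.052]
tool_rot: [3.14, -0.001, 1.489]
force: [1.3, 0.1, 0.8]
grip_width: 0.0856
finger_force: 0.0
```

Call:
apply_moves(linear=[[0,0,0.15],[0,0,0.3],[0,0,0.4],[0,0,0.46],[0,0,0.46]], delta_rot=[[0,0,0],[0,0,0],[0,0,0],[0,0,0],[0,0,0]])

```text
clock: 2.65
position: [0.4764, 0.2573, 0.0043]
tool_rot: [3.141, -0.0, 1.488]
force: [0.2, -0.6, -0.8]
grip_width: 0.0854
finger_force: 0.0
```

Call:
apply_moves(linear=[[0,0,0],[0,0,0],[0,0,0],[0,0,0],[0,0,0]], delta_rot=[[0,0,0],[0,0,0],[0,0,0],[0,0,0],[0,0,0]], gripper=-1, force=50)

```text
clock: 3.07
position: [0.4765, 0.257, 0.0043]
tool_rot: [3.141, -0.0, 1.488]
force: [0.1, -0.0, 0.1]
grip_width: 0.0254
finger_force: 0.0
```

Call:
apply_moves(linear=[[0,0,0],[0,0,0],[0,0,0],[0,0,0],[0,0,0]], delta_rot=[[0,0,0],[0,0,0],[0,0,0],[0,0,0],[0,0,0]])

```text
clock: 3.48
position: [0.4766, 0.2569, 0.0042]
tool_rot: [3.141, -0.0, 1.488]
force: [0.2, 0.4, 5.2]
grip_width: 0.0094
finger_force: 49.2
```

The width reads 9.4 mm on a 12 mm rod, and there's an upward force of 5 N, so the pads seem to hold above the axis. I'll open a little, go 3 mm lower and grip again.

Call:
apply_moves(linear=[[0,0,0],[0,0,0],[0,0,0.01],[0,0,0.02],[0,0,0.03]], delta_rot=[[0,0,0],[0,0,0],[0,0,0],[0,0,0],[0,0,0]], gripper=-0.4)

```text
clock: 3.9
position: [0.4763, 0.2569, 0.0008]
tool_rot: [-3.141, 0.0, 1.488]
force: [-0.5, -0.6, -0.2]
grip_width: 0.0255
finger_force: 0.0
```

Call:
apply_moves(linear=[[0,0,0],[0,0,0],[0,0,0],[0,0,0],[0,0,0]], delta_rot=[[0,0,0],[0,0,0],[0,0,0],[0,0,0],[0,0,0]], gripper=-1)

```text
clock: 4.32
position: [0.4764, 0.2568, 0.001]
tool_rot: [-3.142, 0.0, 1.488]
force: [0.2, -0.6, -0.0]
grip_width: 0.0098
finger_force: 48.7
```

```bash
python3 - <<'E'
from h import *
plan([(.436,.102,.002,85.26,.08)])
E
```

```text
lin [-0.8, -0.139, -0.005] rot [-0.0, 0.0, -0.0] -> [0.4559 0.1783 0.0015] [-1.800e+02  1.000e-02  8.525e+01]
lin [-0.777, -0.135, -0.005] rot [-0.0, 0.0, -0.0] -> [0.436 0.102 0.002] [-1.800e+02  1.000e-02  8.525e+01]
```

Call:
apply_moves(linear=[[-0.1,-0.02,0],[-0.28,-0.05,0],[-0.46,-0.08,0],[-0.64,-0.11,0],[-0.8,-0.14,0]], delta_rot=[[0,0,0],[0,0,0],[0,0,0],[0,0,0],[0,0,0]])

```text
clock: 4.73
position: [0.4552, 0.1766, 0.0011]
tool_rot: [-3.142, 0.0, 1.488]
force: [1.1, 0.3, -0.3]
grip_width: 0.0098
finger_force: 48.8
```

Call:
apply_moves(linear=[[-0.18,-0.03,0],[-0.36,-0.06,0],[-0.54,-0.09,0],[-0.7,-0.12,0],[-0.78,-0.135,0]], delta_rot=[[0,0,0],[0,0,0],[0,0,0],[0,0,0],[0,0,0]])

```text
clock: 5.15
position: [0.4349, 0.0993, 0.0011]
tool_rot: [-3.141, 0.001, 1.486]
force: [0.9, -0.1, -1.1]
grip_width: 0.0098
finger_force: 48.8
```

Call:
apply_moves(linear=[[0,0,0],[0,0,0],[0,0,0],[0,0,0],[0,0,0]], delta_rot=[[0,0,0],[0,0,0],[0,0,0],[0,0,0],[0,0,0]], gripper=-0.3)

```text
clock: 5.57
position: [0.436, 0.1025, 0.001]
tool_rot: [3.141, -0.0, 1.489]
force: [-0.6, 0.1, 0.2]
grip_width: 0.03
finger_force: 0.0
```

Call:
apply_moves(linear=[[0,0,-0.1],[0,0,-0.3],[0,0,-0.6],[0,0,-0.8],[0,0,-0.9]], delta_rot=[[0,0,0],[0,0,0],[0,0,0],[0,0,0],[0,0,0]])

```text
clock: 5.98
position: [0.4366, 0.1022, 0.0939]
tool_rot: [3.139, -0.001, 1.488]
force: [0.4, -0.0, 0.2]
grip_width: 0.03
finger_force: 0.0
```

```bash
python3 - <<'E'
from h import *
s=monitor.observe(); print(s['clock'],s['position'],np.degrees(s['tool_rot']))
im,d=optics.grab_frame('wrist'); C=cam('wrist',s); cv2.imwrite('pics/w2.png',im[:,:,::-1]); np.savez('pics/w2.npz',im=im,s=np.r_[s['position'],s['tool_rot']])
im2,d=optics.grab_frame('top'); np.savez('pics/top2.npz',im=im2)
hsv=cv2.cvtColor(im,cv2.COLOR_RGB2HSV); H,S,V=[hsv[...,i].astype(int) for i in range(3)]
g=blob((H>40)&(H<88)&(S>60)&(V>60),(150,0,480,300)); print('ring',g.sum(),mask_px(g).min(0),mask_px(g).max(0),rect(C,g,.016))
b=blob((H>12)&(H<32)&(S>90)&(V>90),(150,50,480,420)); print('bar',b.sum(),mask_px(b).min(0),mask_px(b).max(0),rect(C,b,.016))
E
```

```text
5.9833 [0.43657194 0.10217315 0.09387739] [ 1.79864187e+02 -7.77818900e-02  8.52572164e+01]
ring 2267 [249   0] [366  55] ((444.89990234375, 219.87222290039062), (25.695846557617188, 57.875492095947266), 85.2168960571289)
bar 73 [280 194] [297 199] ((427.1365966796875, 136.0025177001953), (2.6643893718719482, 9.383130073547363), 88.53570556640625)
```

View pics/w2.png

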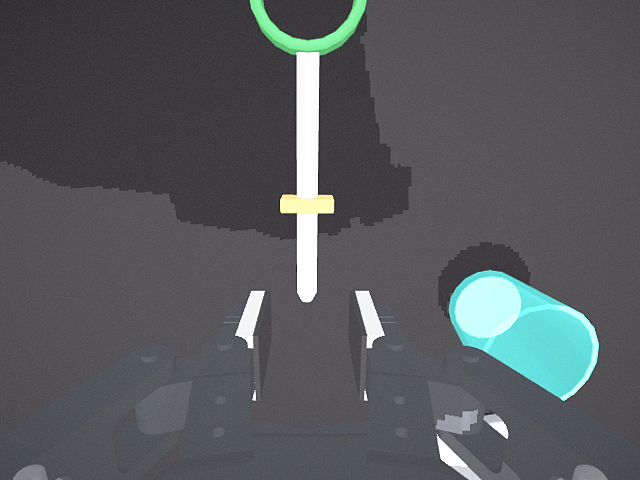

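```bash
python3 - <<'E'
from h import *
z=np.load('pics/w2.npz'); im=z['im']; C=cam('wrist',{'position':z['s'][:3],'tool_rot':z['s'][3:]})
V=im.min(2).astype(int)
def ln(v):
    u=np.nonzero(V[v,270:345]>170)[0]+270; return [(u.min()+u.max())/2,v]
c=[ln(v) for v in list(range(75,185,5))+list(range(230,290,5))]; P=plane(C,c,.008)
vx,vy,x0,y0=cv2.fitLine((P[:,:2]*1000).astype(np.float32),cv2.DIST_HUBER,0,.01,.01).ravel(); 
if vy>0: vx,vy=-vx,-vy
print('dir',np.degrees(np.arctan2(vy,vx)),x0,y0)
tip=plane(C,[[307,301]],.008)[0,:2]; ringedge=plane(C,[[308,53]],.016)[0,:2]; barf=plane(C,[[307,213]],.008)[0,:2]; barb=plane(C,[[307,195]],.016)[0,:2]
d=np.array([vx,vy]); print('origin by tip',tip-.101*d,'ring',ringedge+.037*d,'barback',barb-.038*d,'barfront(bottom?)',barf-.046*d)
E
```

```text
dir -95.22505 438.6939 150.79996
origin by tip [0.4409087  0.17008795] ring [0.44073717 0.17115138] barback [0.44087828 0.17358493] barfront(bottom?) [0.44058143 0.16992128]
```

The view shows the ring support wholly clear of the riser, rod at column 308, bar at row 204 and tip at (307,301). Regrasping at its origin.

```bash
python3 - <<'E'
from h import *
plan([(.4425,.173,.0939,84.8),(.4425,.173,.002,84.8)])
E
```

```text
lin [0.708, -0.001, -0.006] rot [0.001, -0.001, 0.004] -> [0.4425 0.173  0.0939] [1.7995e+02 2.0000e-02 8.4800e+01]
lin [0.001, -0.001, 0.919] rot [0.0, 0.0, 0.0] -> [0.4425 0.173  0.002 ] [1.7995e+02 2.0000e-02 8.4800e+01]
```

Call:
apply_moves(linear=[[0.2,0,0],[0.4,0,0],[0.6,0,0],[0.71,0,0],[0.71,0,0]], delta_rot=[[0,0,0.004],[0,0,0.004],[0,0,0.004],[0,0,0.004],[0,0,0.004]])

```text
clock: 6.5
position: [0.4415, 0.1747, 0.0906]
tool_rot: [-3.141, -0.0, 1.483]
force: [-0.9, 0.6, -0.3]
grip_width: 0.03
finger_force: 0.0
```

Call:
apply_moves(linear=[[0,0,0.3],[0,0,0.6],[0,0,0.8],[0,0,0.88],[0,0,0.89]], delta_rot=[[0,0,0],[0,0,0],[0,0,0],[0,0,0],[0,0,0]])

```text
clock: 6.92
position: [0.4409, 0.1711, 0.0007]
tool_rot: [-3.139, 0.002, 1.479]
force: [-0.1, -0.3, -0.2]
grip_width: 0.0298
finger_force: 0.0
```

Call:
apply_moves(linear=[[0,0,0],[0,0,0],[0,0,0],[0,0,0],[0,0,0]], delta_rot=[[0,0,0],[0,0,0],[0,0,0],[0,0,0],[0,0,0]], gripper=-1, force=90)

```text
clock: 7.33
position: [0.4423, 0.1726, 0.003]
tool_rot: [3.14, -0.001, 1.48]
force: [-2.3, -1.4, 10.5]
grip_width: 0.008
finger_force: 89.2
```

Call:
apply_moves(linear=[[0,0,0],[0,0,0],[0,0,0],[0,0,0],[0,0,0]], delta_rot=[[0,0,0],[0,0,0],[0,0,0],[0,0,0],[0,0,0]], gripper=-0.4)

```text
clock: 7.75
position: [0.4418, 0.1725, 0.0021]
tool_rot: [3.142, -0.0, 1.48]
force: [-0.4, -0.0, 0.4]
grip_width: 0.0257
finger_force: 0.0
```

```bash
python3 - <<'E'
from h import *
s=monitor.observe(); print(s['position'],np.degrees(s['tool_rot']),s['force'],s['grip_width'])
im,d=optics.grab_frame('wrist'); C=cam('wrist',s); cv2.imwrite('pics/w3.png',im[:,:,::-1])
s=monitor.observe(); print(s['position'],s['force'])
E
```

```text
[0.44176599 0.17254792 0.0020578 ] [ 1.79997183e+02 -3.44180613e-03  8.47747566e+01] [-0.4174562  -0.00550694  0.40490385] 0.025718220312851717
[0.44177126 0.17252227 0.00202356] [-0.22705623  0.02778576  0.00458608]
```

View pics/w3.png

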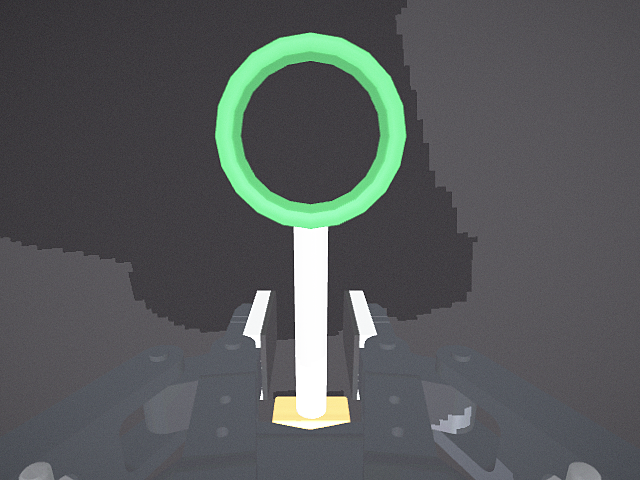

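The view shows the pads straddling the handle evenly: rod at columns 294–327, ring centre at (310,130), bar at row 410. Lowering 1.5 mm, then gripping with 60 N.

Call:
apply_moves(linear=[[0,0,0.005],[0,0,0.01],[0,0,0.015],[0,0,0.015],[0,0,0.015]], delta_rot=[[0,0,0],[0,0,0],[0,0,0],[0,0,0],[0,0,0]])

```text
clock: 8.22
position: [0.4418, 0.1724, 0.0004]
tool_rot: [-3.142, 0.0, 1.479]
force: [-0.6, -0.2, 0.6]
grip_width: 0.0253
finger_force: 0.0
```

Call:
apply_moves(linear=[[0,0,0],[0,0,0],[0,0,0],[0,0,0],[0,0,0]], delta_rot=[[0,0,0],[0,0,0],[0,0,0],[0,0,0],[0,0,0]], gripper=-1, force=60)

```text
clock: 8.63
position: [0.4418, 0.1725, 0.0007]
tool_rot: [3.142, -0.0, 1.479]
force: [-1.8, -1.5, 5.3]
grip_width: 0.0096
finger_force: 58.6
```

```bash
python3 - <<'E'
from h import *
plan([(.4418,.1725,.09,84.8),(.5227,-.0948,.1227,95.3)],start=(.4418,.1725,.0005,84.8))
E
```

```text
lin [0.0, 0.0, -0.895] rot [0.0, 0.0, 0.0] -> [0.4418 0.1725 0.09  ] [180.    0.   84.8]
lin [-0.95, 0.385, -0.12] rot [0.0, 0.0, -0.087] -> [0.4715 0.0744 0.102 ] [-180.      0.     95.24]
lin [-0.95, 0.195, -0.114] rot [-0.0, 0.0, -0.001] -> [ 0.4996 -0.0184  0.1134] [180.     0.    95.36]
lin [-0.782, 0.158, -0.093] rot [-0.0, 0.0, 0.0] -> [ 0.5227 -0.0948  0.1227] [180.     0.    95.36]
```

Call:
apply_moves(linear=[[0,0,-0.05],[0,0,-0.2],[0,0,-0.45],[0,0,-0.7],[0,0,-0.9]], delta_rot=[[0,0,0],[0,0,0],[0,0,0],[0,0,0],[0,0,0]])

```text
clock: 9.05
position: [0.4417, 0.1723, 0.0922]
tool_rot: [3.141, -0.0, 1.479]
force: [1.3, 0.6, -1.8]
grip_width: 0.009
finger_force: 58.7
```

Call:
apply_moves(linear=[[-0.15,0.06,-0.06],[-0.35,0.14,-0.15],[-0.55,0.22,-0.25],[-0.75,0.3,-0.33],[-0.95,0.385,-0.33]], delta_rot=[[0,0,-0.02],[0,0,-0.04],[0,0,-0.06],[0,0,-0.08],[0,0,-0.087]])

```text
clock: 9.47
position: [0.472, 0.0735, 0.1251]
tool_rot: [3.14, -0.0, 1.664]
force: [1.5, 0.6, -1.8]
grip_width: 0.0097
finger_force: 58.7
```

Call:
apply_moves(linear=[[-0.2,0.04,0],[-0.4,0.08,0],[-0.6,0.12,0],[-0.78,0.16,0],[-0.95,0.195,0]], delta_rot=[[0,0,0],[0,0,0],[0,0,0],[0,0,0],[0,0,0]])

```text
clock: 9.88
position: [0.4995, -0.0197, 0.1237]
tool_rot: [-3.141, 0.0, 1.661]
force: [0.6, -0.4, -1.8]
grip_width: 0.0093
finger_force: 58.7
```

Call:
apply_moves(linear=[[-0.2,0.04,0],[-0.4,0.08,0],[-0.58,0.12,0],[-0.72,0.15,0],[-0.78,0.158,0]], delta_rot=[[0,0,0],[0,0,0],[0,0,0],[0,0,0],[0,0,0]])

```text
clock: 10.3
position: [0.5224, -0.0968, 0.1237]
tool_rot: [3.142, 0.001, 1.66]
force: [-0.5, 0.0, -2.5]
grip_width: 0.0096
finger_force: 58.7
```

```bash
python3 - <<'E'
from h import *
s=monitor.observe(); print(s['clock'],s['position'],np.degrees(s['tool_rot']),s['force'])
P={}
for n in ['side','top','wrist']:
    im,d=optics.grab_frame(n); P[n]=im; P[n+'d']=d
s=monitor.observe(); print(s['clock'],s['position'],np.degrees(s['tool_rot']),s['force'])
np.savez('pics/p4.npz',s=np.r_[s['position'],s['tool_rot']],**P)
sc=cv2.resize(P['side'][230:380,280:430],(390,390),interpolation=cv2.INTER_CUBIC)
tc=cv2.resize(P['top'][180:300,330:450],(390,390),interpolation=cv2.INTER_CUBIC)
cv2.imwrite('pics/c4.png',np.hstack([sc,tc])[:,:,::-1]); cv2.imwrite('pics/w4.png',P['wrist'][:,:,::-1])
E
```

```text
10.3 [ 0.52241521 -0.09681369  0.12372726] [1.79997820e+02 4.47136760e-02 9.50893255e+01] [-0.5082999   0.04638599 -2.52505204]
10.45 [ 0.52196315 -0.09438848  0.12348356] [-1.79976783e+02 -1.50102841e-02  9.51885496e+01] [-0.06753131 -0.5875449  -1.28994576]
```

View pics/c4.png

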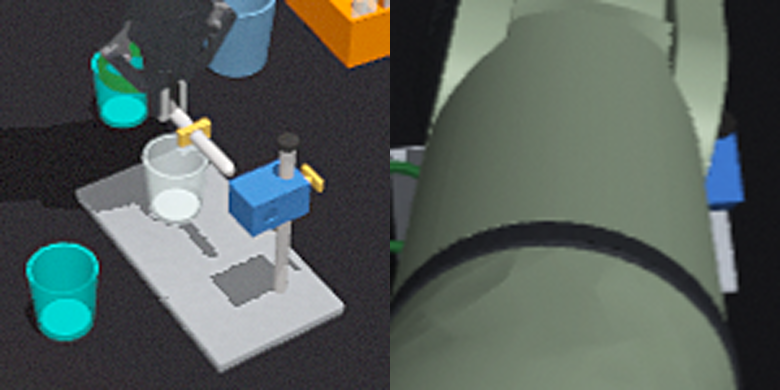

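View pics/w4.png

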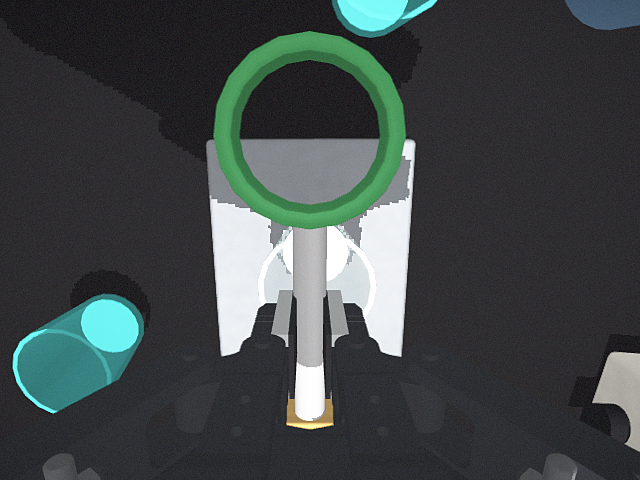

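The side crop shows the rod over the clear beaker, its tip about 25 mm short of the boss and aimed at its face. The wrist view shows the rod central over the plate (edges near columns 213–220 and 412–402), with the ring at (310,130) as before, so the rod hasn't tilted in the grip. Next I check the offsets in numbers.

```bash
python3 - <<'E'
from h import *
z=np.load('pics/p4.npz'); s={'position':z['s'][:3],'tool_rot':z['s'][3:]}
C=cam('wrist',s); im=z['wrist']; V=im.min(2).astype(int)
Rt=Rn.from_euler('xyz',s['tool_rot']).as_matrix()
def line(P):
    vx,vy,x0,y0=cv2.fitLine((P[:,:2]*1000).astype(np.float32),cv2.DIST_HUBER,0,.01,.01).ravel(); 
    if vy>0: vx,vy=-vx,-vy
    return np.degrees(np.arctan2(vy,vx)),np.array([x0,y0])
g=cv2.GaussianBlur(im.min(2),(3,3),0).astype(int)
E=[[],[]]
for v in range(215,345,4):
    gr=np.diff(g[v]); E[0].append([190+np.argmax(gr[190:240])+1,v]); E[1].append([385+np.argmin(gr[385:430])+1,v])
L=[line(plane(C,e,.012)) for e in E]; print('edges',L)
n=np.array([np.cos(np.radians(5.28)),np.sin(np.radians(5.28))]); print('across',[l[1]@n for l in L],'mid',sum(l[1]@n for l in L)/2, 'tcp across',1000*s['position'][:2]@n,'topcam stand across',np.array([536.0,-238.2])@n)
zr=s['position'][2]+.0073
r=[]
for v in range(235,285,4):
    gr=np.diff(g[v,285:340]); w=g[v,285:340]; 
    u=np.nonzero((w>100)&(w<200))[0]; r.append([285+(u.min()+u.max())/2,v])
print('rod px',r[0],r[-1]); l=line(plane(C,r,zr)); print('rod',l,'across',l[1]@n)
# side camera
C=cam('side'); im=z['side']; hsv=cv2.cvtColor(im,cv2.COLOR_RGB2HSV); H,S,V=[hsv[...,i].astype(int) for i in range(3)]
b=blob((H>95)&(H<125)&(S>120)&(V>60),(360,280,405,325)); hull=cv2.convexHull(mask_px(b).astype(np.float32)); 
xh=np.array([.092,-.996,0]);yh=np.array([.996,.092,0]);o=np.array([.536,-.2382,.13])
cor=np.array([o+xh*a+yh*c+[0,0,e] for a in(-.018,.018) for c in(-.018,.038) for e in(-.017,.017)])
ph=cv2.convexHull(proj(C,cor).astype(np.float32))
f=lambda h:(np.array([cv2.moments(h)['m10'],cv2.moments(h)['m01']])/cv2.moments(h)['m00']).round(2)
print('boss hull seen',f(hull),hull[:,0].min(0),hull[:,0].max(0),'pred',f(ph),ph[:,0].min(0),ph[:,0].max(0))
th=np.radians(np.degrees(s['tool_rot'][2])-180); d=np.array([np.cos(th),np.sin(th),0])
O=np.r_[s['position'][:2],zr]; print('pred rod tip,x80,x60,x46',proj(C,[O+d*k/1000 for k in(101,80,60,46)]).round(1).tolist())
wm=blob((V>120)&(S<60),(345,270,371,300)); 
for u in range(352,372,2):
    vv=np.nonzero((V[265:305,u]>120)&(S[265:305,u]<60))[0]+265; print(u,vv.min() if len(vv) else 0,vv.max() if len(vv) else 0,end='; ')
print('shift px per mm: yh',(proj(C,o+yh*.001)-proj(C,o)).round(2),'z',(proj(C,o+[0,0,.001])-proj(C,o)).round(2),'x',(proj(C,o+xh*.001)-proj(C,o)).round(2))
E
```

```text
edges [(np.float32(-84.68417), array([ 460.87354, -129.1189 ], dtype=float32)), (np.float32(-84.68639), array([ 589.5865 , -124.23401], dtype=float32))]
across [np.float64(447.03608458660295), np.float64(575.6524139292306)] mid 511.3442492579168 tcp across 511.0624863043063 topcam stand across 511.80580759706936
rod px [np.float64(305.5), 235] [np.float64(309.5), 283]
rod (np.float32(-86.282135), array([518.9444 , -71.13439], dtype=float32)) across 510.19645338175195
boss hull seen [383.05 305.25] [368. 291.] [399. 320.] pred [383.25 304.24] [367.50867 288.89917] [399.29007 319.83917]
pred rod tip,x80,x60,x46 [[367.8, 294.0], [362.6, 288.5], [357.8, 283.4], [354.4, 279.8]]
352 275 304; 354 281 304; 356 280 304; 358 282 304; 360 283 304; 362 285 304; 364 287 304; 366 289 304; 368 291 297; 370 0 0; shift px per mm: yh [[ 0.39 -0.17]] z [[ 0.01 -0.34]] x [[0.26 0.28]]
```

```bash
python3 - <<'E'
from h import *
s=monitor.observe(); print(s['position'],np.degrees(s['tool_rot']))
p=np.array([.5228,-.0943]); x=np.array([.0925,-.9957])
plan([(*p,.1227,95.31),(*(p+.022*x),.1227,95.31),(*(p+.04*x),.1227,95.31)])
E
```

```text
[ 0.52196315 -0.09438848  0.12348356] [-1.79976783e+02 -1.50102841e-02  9.51885496e+01]
lin [0.0, 0.008, 0.008] rot [-0.0, -0.0, -0.001] -> [ 0.5228 -0.0943  0.1227] [-1.7998e+02 -2.0000e-02  9.5310e+01]
lin [-0.22, 0.0, -0.0] rot [-0.0, -0.0, -0.0] -> [ 0.5248 -0.1162  0.1227] [-1.7998e+02 -2.0000e-02  9.5310e+01]
lin [-0.18, 0.0, -0.0] rot [-0.0, -0.0, -0.0] -> [ 0.5265 -0.1341  0.1227] [-1.7998e+02 -2.0000e-02  9.5310e+01]
```

Call:
apply_moves(linear=[[0,0.008,0.008],[-0.05,0.008,0.008],[-0.1,0.008,0.008],[-0.15,0.008,0.008],[-0.2,0.008,0.008]], delta_rot=[[0,0,-0.001],[0,0,-0.001],[0,0,-0.001],[0,0,-0.001],[0,0,-0.001]])

```text
clock: 10.87
position: [0.5249, -0.115, 0.1227]
tool_rot: [-3.142, 0.0, 1.664]
force: [-0.9, 0.4, -3.0]
grip_width: 0.0095
finger_force: 58.7
```

Call:
apply_moves(linear=[[-0.02,0,0],[-0.04,0,0],[-0.06,0,0],[-0.08,0,0],[-0.1,0,0]], delta_rot=[[0,0,0],[0,0,0],[0,0,0],[0,0,0],[0,0,0]])

```text
clock: 11.28
position: [0.5259, -0.1246, 0.1227]
tool_rot: [-3.142, -0.0, 1.664]
force: [-0.2, -1.2, -2.5]
grip_width: 0.0092
finger_force: 58.7
```

```bash
python3 - <<'E'
from h import *
s=monitor.observe(); print(s['position'],np.degrees(s['tool_rot']),s['force'],s['moment'])
im,_=optics.grab_frame('side'); cv2.imwrite('pics/c5.png',cv2.resize(im[250:340,320:430],(660,540),interpolation=cv2.INTER_CUBIC)[:,:,::-1])
s=monitor.observe(); print(s['position'],np.degrees(s['tool_rot']),s['force'],s['moment'])
E
```

```text
[ 0.52585771 -0.12459417  0.12268801] [-1.79996015e+02 -2.11495717e-03  9.53408633e+01] [-0.18757808 -1.15072928 -2.51691404] [-0.03603945 -0.00720902 -0.02091053]
[ 0.5258693  -0.12502372  0.12272112] [1.79999124e+02 1.11060857e-02 9.53175100e+01] [ 1.34471795 -0.31078196 -2.28610738] [-0.119722    0.00211043  0.00104003]
```

View pics/c5.png

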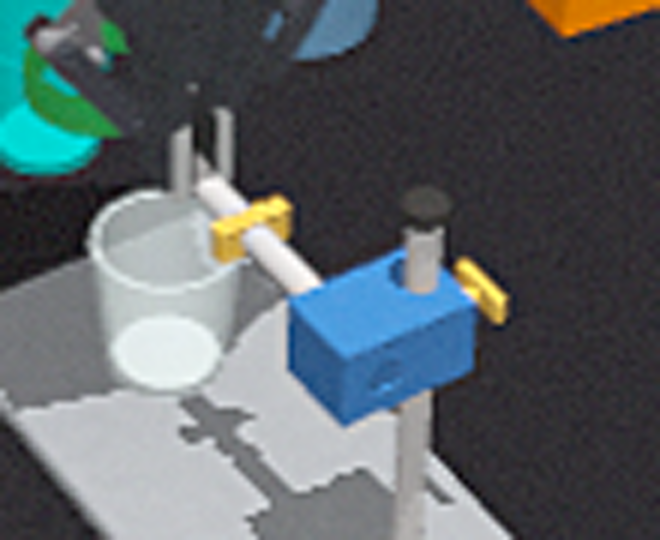

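The crop shows the rod tip entering the boss near (310,290), with almost no force. I'll push on slowly.

Call:
apply_moves(linear=[[-0.02,0,0],[-0.04,0,0],[-0.06,0,0],[-0.08,0,0],[-0.1,0,0]], delta_rot=[[0,0,0],[0,0,0],[0,0,0],[0,0,0],[0,0,0]])

```text
clock: 11.75
position: [0.5268, -0.1347, 0.1227]
tool_rot: [3.142, 0.0, 1.664]
force: [-0.1, 0.7, -2.4]
grip_width: 0.0093
finger_force: 58.7
```

Call:
apply_moves(linear=[[-0.02,0,0],[-0.04,0,0],[-0.06,0,0],[-0.08,0,0],[-0.1,0,0]], delta_rot=[[0,0,0],[0,0,0],[0,0,0],[0,0,0],[0,0,0]])

```text
clock: 12.17
position: [0.5277, -0.1446, 0.1227]
tool_rot: [-3.142, -0.0, 1.664]
force: [-0.1, 0.5, -2.5]
grip_width: 0.0093
finger_force: 58.7
```

```bash
python3 - <<'E'
from h import *
s=monitor.observe(); print(s['position'],np.degrees(s['tool_rot']),s['force'],s['moment'])
p=s['position'][:2]; x=np.array([.0925,-.9957]); n=np.array([.9957,.0925]); print('along',1000*p@x,'across',1000*p@n)
E
```

```text
[ 0.52771195 -0.14462996  0.12270018] [-1.79998551e+02 -2.11586606e-04  9.53294413e+01] [-0.12772582  0.4772557  -2.53346325] [-0.00978783 -0.03592829 -0.00056366]
along 192.8214012468323 across 512.0645137070177
```

Call:
apply_moves(linear=[[-0.03,0,0],[-0.06,0,0],[-0.09,0,0],[-0.12,0,0],[-0.14,0,0]], delta_rot=[[0,0,0],[0,0,0],[0,0,0],[0,0,0],[0,0,0]])

```text
clock: 12.58
position: [0.529, -0.1589, 0.1227]
tool_rot: [-3.142, 0.0, 1.664]
force: [-0.4, 0.3, -2.9]
grip_width: 0.0092
finger_force: 58.7
```

Call:
apply_moves(linear=[[-0.02,0,0],[-0.04,0,0],[-0.06,0,0],[-0.08,0,0],[-0.1,0,0]], delta_rot=[[0,0,0],[0,0,0],[0,0,0],[0,0,0],[0,0,0]])

```text
clock: 13.0
position: [0.5299, -0.1685, 0.1227]
tool_rot: [-3.142, 0.0, 1.664]
force: [0.3, 0.4, -2.9]
grip_width: 0.0096
finger_force: 58.7
```

Call:
apply_moves(linear=[[-0.01,0,0],[-0.02,0,0],[-0.03,0,0],[-0.035,0,0],[-0.04,0,0]], delta_rot=[[0,0,0],[0,0,0],[0,0,0],[0,0,0],[0,0,0]])

```text
clock: 13.42
position: [0.5303, -0.1723, 0.1227]
tool_rot: [-3.142, 0.0, 1.664]
force: [0.2, -0.2, -1.8]
grip_width: 0.0092
finger_force: 58.7
```

Call:
apply_moves(linear=[[-0.006,0,0],[-0.012,0,0],[-0.018,0,0],[-0.024,0,0],[-0.024,0,0]], delta_rot=[[0,0,0],[0,0,0],[0,0,0],[0,0,0],[0,0,0]])

```text
clock: 13.83
position: [0.5304, -0.1731, 0.1226]
tool_rot: [-3.141, -0.002, 1.665]
force: [-1.4, 10.3, 0.2]
grip_width: 0.0094
finger_force: 58.8
```

Call:
apply_moves(linear=[[-0.004,0,0],[-0.008,0,0],[-0.012,0,0],[-0.015,0,0],[-0.015,0,0]], delta_rot=[[0,0,0],[0,0,0],[0,0,0],[0,0,0],[0,0,0]])

```text
clock: 14.25
position: [0.5304, -0.1732, 0.1224]
tool_rot: [-3.14, -0.004, 1.666]
force: [-2.6, 17.4, 0.7]
grip_width: 0.0093
finger_force: 59.0
```

Firm contact at the stop, with 17 N along the hole and no further travel, so the bar is home. The hole's play will let the free end sag a little. I'll ease the push and then lower the handle gently into that natural rest before opening.

Call:
apply_moves(linear=[[0.005,0,0],[0.01,0,0],[0.015,0,0],[0.02,0,0],[0.02,0,0]], delta_rot=[[0,0,0],[0,0,0],[0,0,0],[0,0,0],[0,0,0]])

```text
clock: 14.67
position: [0.5304, -0.1731, 0.1226]
tool_rot: [-3.141, -0.001, 1.665]
force: [-1.7, 6.7, -1.3]
grip_width: 0.0092
finger_force: 58.9
```

Call:
apply_moves(linear=[[0,0,0.005],[0,0,0.01],[0,0,0.015],[0,0,0.02],[0,0,0.02]], delta_rot=[[0,-0.004,0],[0,-0.008,0],[0,-0.012,0],[0,-0.015,0],[0,-0.015,0]])

```text
clock: 15.08
position: [0.5305, -0.1732, 0.1206]
tool_rot: [-3.141, 0.031, 1.665]
force: [-0.7, 6.5, -0.8]
grip_width: 0.0092
finger_force: 58.9
```

```bash
python3 - <<'E'
from h import *
s=monitor.observe(); print(s['clock'],s['position'],np.degrees(s['tool_rot']),s['force'],s['moment'])
E
```

```text
15.0833 [ 0.53047276 -0.1731552   0.12057218] [-179.97866056    1.76897163   95.39528114] [-0.71756296  6.48455774 -0.77077623] [ 1.31257039  0.11890536 -0.01135664]
```

Call:
apply_moves(linear=[[0,0,0.004],[0,0,0.008],[0,0,0.012],[0,0,0.012],[0,0,0.012]], delta_rot=[[0,-0.003,0],[0,-0.006,0],[0,-0.009,0],[0,-0.009,0],[0,-0.009,0]])

```text
clock: 15.5
position: [0.5305, -0.1732, 0.1194]
tool_rot: [-3.141, 0.049, 1.665]
force: [-0.3, 6.3, -0.2]
grip_width: 0.0094
finger_force: 58.9
```

Call:
apply_moves(linear=[[0,0,0.003],[0,0,0.006],[0,0,0.008],[0,0,0.008],[0,0,0.008]], delta_rot=[[0,-0.002,0],[0,-0.004,0],[0,-0.006,0],[0,-0.006,0],[0,-0.006,0]])

```text
clock: 15.92
position: [0.5305, -0.1733, 0.1187]
tool_rot: [-3.141, 0.062, 1.665]
force: [0.0, 7.4, -0.6]
grip_width: 0.0096
finger_force: 58.9
```

Call:
apply_moves(linear=[[0,0,0],[0,0,0],[0,0,0],[0,0,0],[0,0,0]], delta_rot=[[0,0,0],[0,0,0],[0,0,0],[0,0,0],[0,0,0]], gripper=-0.3)

```text
clock: 16.33
position: [0.5305, -0.1745, 0.1188]
tool_rot: [3.142, 0.063, 1.664]
force: [0.2, 0.0, -0.5]
grip_width: 0.0301
finger_force: 0.0
```

```bash
python3 - <<'E'
from h import *
s=monitor.observe(); print(s['clock'],s['position'],np.degrees(s['tool_rot']),s['force'],s['grip_width'])
P={n:optics.grab_frame(n)[0] for n in('side','wrist')}
a=cv2.resize(P['side'][240:350,310:430],(480,440),interpolation=cv2.INTER_CUBIC); b=cv2.resize(P['wrist'],(320,240)); b=np.vstack([b,np.zeros((200,320,3),np.uint8)])
cv2.imwrite('pics/c6.png',np.hstack([a,b])[:,:,::-1])
E
```

```text
16.3333 [ 0.5305086  -0.17448356  0.11875143] [179.995125     3.61087854  95.31974821] [ 0.16069103  0.02433695 -0.49788584] 0.030129491516532086
```

View pics/c6.png

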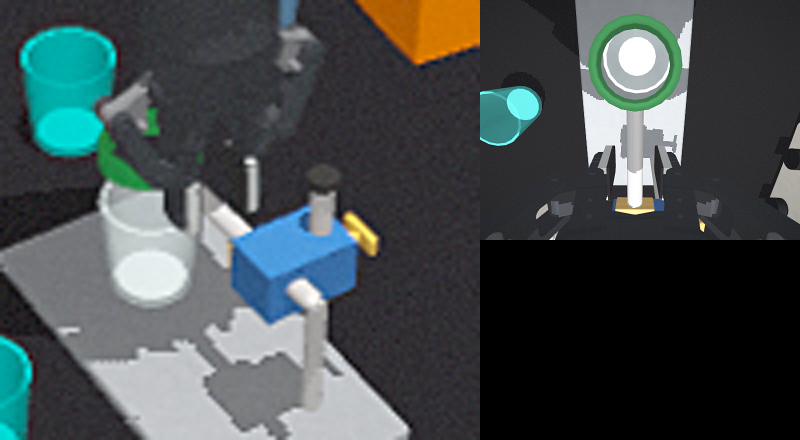

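The crop shows the rod tip sticking out of the boss's far face at (305,293). In the wrist view the ring is concentric with the beaker and the fingers are free of the rod. Backing straight up, slowly at first.

Call:
apply_moves(linear=[[0,0,-0.03],[0,0,-0.09],[0,0,-0.18],[0,0,-0.3],[0,0,-0.45]], delta_rot=[[0,0,0],[0,0,0],[0,0,0],[0,0,0],[0,0,0]])

```text
clock: 16.85
position: [0.53, -0.1714, 0.1645]
tool_rot: [-3.141, 0.063, 1.664]
force: [-0.4, 0.3, -0.2]
grip_width: 0.0303
finger_force: 0.0
```

Call:
apply_moves(linear=[[0.0,0,-0.2],[0.0,0,-0.4],[0.0,0,-0.6],[0,0,-0.8],[0,0,-0.95]], delta_rot=[[0,0,0],[0,0,0],[0,0,0],[0,0,0],[0,0,0]])

```text
clock: 17.27
position: [0.5299, -0.1655, 0.2611]
tool_rot: [3.14, 0.063, 1.664]
force: [0.0, -0.0, 0.0]
grip_width: 0.0299
finger_force: 0.0
```

Call:
apply_moves(linear=[[0.2,0,0],[0.4,0,0],[0.6,0,0],[0.8,0,0],[0.9,0,0]], delta_rot=[[0,0.03,0],[0,0.03,0],[0,0.03,0],[0,0.03,0],[0,0.03,0]])

```text
clock: 17.68
position: [0.5212, -0.0739, 0.2535]
tool_rot: [3.141, -0.001, 1.666]
force: [0.9, 0.2, -0.6]
grip_width: 0.0298
finger_force: 0.0
```

```bash
python3 - <<'E'
from h import *
s=monitor.observe(); print(s['clock'],s['position'],np.degrees(s['tool_rot']),s['force'])
P={n:optics.grab_frame(n) for n in('side','wrist','top')}
s=monitor.observe(); C=cam('wrist',s); im,d=P['wrist']
hsv=cv2.cvtColor(im,cv2.COLOR_RGB2HSV); H,S,V=[hsv[...,i].astype(int) for i in range(3)]
m=lambda C,px,d:None
xh=np.array([.0925,-.9957]); nh=np.array([.9957,.0925]); o=np.array([.5365,-.2382])
K,D,R,t=C
def pts(mask):
    px=mask_px(mask&(d>0)); u=cv2.undistortPoints(px.astype(float).reshape(-1,1,2),K,D)[:,0]; q=np.c_[u,np.ones(len(u))]*d[px[:,1],px[:,0]][:,None]
    w=(q-t)@R; return np.c_[(w[:,:2]-o)@xh,(w[:,:2]-o)@nh,w[:,2]]*1000
for n,mk in dict(ring=(H>45)&(H<80)&(S>90)&(V>50),brass=(H>12)&(H<32)&(S>100)&(V>80),boss=(H>100)&(H<122)&(S>130)).items():
    b=blob(mk,(100,0,540,480)); 
    if b.sum()<20: print(n,'none'); continue
    w=pts(b); print(n,b.sum(),mask_px(b).min(0),mask_px(b).max(0),'stand xyz 5/95%',np.percentile(w,[3,97],axis=0).round(1).tolist())
    if n=='ring':
        A=np.c_[w[:,:2],np.ones(len(w))]; top=w[w[:,2]>np.percentile(w[:,2],40)]; c=np.linalg.lstsq(np.c_[top[:,:2],np.ones(len(top))],top[:,2],rcond=None)[0]; print('slope deg',np.degrees(c[:2]))
np.savez('pics/fin.npz',side=P['side'][0],top=P['top'][0],wrist=im,s=np.r_[s['position'],s['tool_rot']])
E
```

```text
17.6833 [ 0.52115053 -0.07391801  0.25351554] [ 1.79963745e+02 -3.99573957e-02  9.54296842e+01] [ 0.88420554  0.20863157 -0.60916367]
ring 2144 [268 234] [351 316] stand xyz 5/95% [[-158.6, -27.9, 116.1], [-103.4, 26.6, 129.5]]
slope deg [3.78114505 0.5090671 ]
brass 311 [289 399] [328 417] stand xyz 5/95% [[-25.8, -15.9, 121.7], [-23.1, 13.2, 136.3]]
boss 856 [285 402] [357 428] stand xyz 5/95% [[-17.3, -18.7, 114.6], [-15.1, 35.2, 143.0]]
```

Depth check: the ring's centre is at stand x −131 mm, y −0.6 mm, and the bar's back edge is at −25.8 mm, where −26 is fully home. The ring sags about 3.8°, which is the hole's own play, and the arm is clear. Handing in.

```bash
python3 -c "
from workcell import workorder; print(workorder.job_done())"
```

```text
the job is handed in; nothing more can be done
None
```

The ring support is fitted through the boss from the beaker side, with its stop bar against the boss and the ring centred above the beaker; the ring sags about 3.8° from level, within the hole's own play, and I handed the job in at about 18 s without being told a verdict.

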